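# Clear and open a push-to-open reagent cupboard on a titration bench

### The job

Open the little handle-less reagent cupboard for the analyst: push the white plastic beaker in front of it along the bench until it is wholly to one side of the doorway, press the door in near its free right-hand edge and let go so that the touch latch springs it ajar, then with a fingertip behind that edge swing it wide open, about square to the front or further. Never lift or tip the beaker, let the door strike it or push it against the cupboard, and leave all the other bottles, jars and glassware where they are.

Things in the scene. Friction and masses are not known exactly. Their poses are not given: they have to be found in the camera images.
- door_unit: Push-to-open cupboard, fixed: white carcass 220 mm deep (x), 220 wide (y), 240 high, plain grey handle-less door over its front. Origin: centre of its underside. x points from the door to the back (the door faces -x, towards the robot), y to the left seen from the robot. Carcass front at x = -110 mm. Stands left or right of the drawer unit, turned up to 9 degrees. Front 70 mm of its top is clear.
- door (a joint): Door angle, rad: 0 closed, -0.034 pressed in to its stop, grows as the right-hand (-y) edge swings towards the robot, stop at 1.66. Upright hinge at the left (+y) edge. Door 214 mm wide, 224 high (12 to 236 mm above the bench), 16 thick, 0.5 kg. Closed: back at x = -116 mm, face at x = -132 mm of the cupboard. Ajar it swings with light friction (0.1 N m) and stays where it is left.
- latch_plunger (a joint): Touch latch inside the door's right-hand side; travel in m of its plunger: 0 latched, -0.006 pressed in, 0.042 released. Door pressed in by 4 mm near its free edge (6 to 8 N; stop at 6 mm) and let go: the plunger springs it out to about 0.27 rad, a 55 mm gap at the free edge. Pressed under 3 mm it stays latched. Once released it does not catch again. The plunger is 50 mm above the bench.
- door_press (a point): Point on the outer face of the door, 29 mm from its free right-hand edge and 37 mm below its top edge (199 mm above the bench): a good place to press. It moves with the door.
- door_hinge (a point): Point on the hinge line, 236 mm above the bench (the door's top edge): x = -116 mm, y = +107 mm of the cupboard, in the plane of the closed door's back. At angle a the back of the door runs from here along (-sin a, -cos a) in the cupboard's x, y for 214 mm.
- beaker: White plastic beaker with pouring lip, empty: 80 mm across, straight sides, 85 high, 0.08 to 0.17 kg. Origin: centre of its underside. Stands in the door's swing, its axis 118 to 148 mm before the door's face. Slides on the bench when pushed low. It is wholly to one side of the doorway when its axis is 150 mm or more left or right of the cupboard's middle.
- drawer_unit: A second unit of the same size with three drawers, each with a steel bar handle (35 mm off the front), not part of the job. Fixed. Origin: centre of its underside; it faces -x of its own frame.
- flask: Glass conical flask, 84 mm across the base, 122 mm high, in front of the drawer unit: leave alone. Origin: centre of its underside.
- reagent: Amber reagent bottle, 60 mm diameter, 125 mm high, standing left of the door's swing, 200 to 220 mm left of the cupboard's middle: leave alone. Origin: centre of its underside.
- jar_a: White jar with label, 60 mm diameter, 75 mm high, on the cupboard's top: leave alone. Origin: centre of its underside.
- jar_b: Glass jar with black cap, 52 mm diameter, 90 mm high, on the drawer unit's top: leave alone. Origin: centre of its underside.
- wash_bottle: Wash bottle, 72 mm diameter, 180 mm high with its bent spout, at the right of the bench: leave alone. Origin: centre of its underside.
- sample_0: Yellowish sample bottle with white cap, 54 mm diameter, 105 mm high, at the left of the bench: leave alone. Origin: centre of its underside.
- sample_1: A second such sample bottle near it: leave alone. Origin: centre of its underside.

How it is judged:
By the outcome, as a careful person would: the job done as asked, in the order asked, and still so for the second after the job is handed in, with the robot touching nothing.
It also fails if it takes over 64 s, if anything falls off the work surface, if the arm or the gripper's body presses on something with over 40 N, if the wrist force passes 120 N, or if a joint passes its speed limit or range.

### The arm

A 6-joint arm with a two-finger parallel gripper is mounted at the origin on the work surface. World frame = base frame: x ahead of the robot, y to its left, z up, the work surface at z = 0. Lengths are in m, angles in degrees, forces in N, time in s.
With the tool pointing down it reaches from about 0.35 to 0.875 m from the base axis. Payload 4.2 kg.
Tool frame: the origin (TCP) lies midway between the tips of the shut fingers; the grasp point (between the pads) lies 19 mm behind it (bot.grip_depth is the distance from the TCP to the grasp point, in m); y points along the fingers, x is the direction in which the jaws open and shut, and the axes are right-handed (so a half turn about y gives the same grasp; the last joint's range is limited). The gripper opens to 87 mm and grips with 3 to 60 N. Pads are 19 mm wide; open, the fingers measure 117 mm over their backs; the gripper's body (75 mm by 190 mm) begins 51 mm behind the grasp point.
Start: joints at [83.572, 22.042, 0.453, 0, -68.411, -14.817], TCP at [0.226, 0.583, 0.192] pointing down, gripper open.
Joint ranges: [-179.83, 179.83], [-69.29, 118.12], [-61.27, 80.66], [-181.25, 117.63], [-171.15, -9.14], [-177.46, 177.46]. Speed limits (degrees/s): [159.86, 159.86, 180, 180, 180, 180].

### API

Orientations are given as a 3x3 rotation matrix whose columns are the frame's x, y, z axes.
In Python, from workcell import sense, read_camera, bot gives the robot as it stands.
- The arm moves only by the shell command python3 -m crank 'ROWS' [FORCE]. ROWS is JSON, a list of rows, each an object of numbers: "dx", "dy", "dz": the shift along the tool's x, y, z in cm; "rx", "ry", "rz": the turn, a rotation vector about the tool's x, y, z in degrees; "fingers": the gripper command: -1 is shut, 1 is fully open, values between are in proportion. A call has exactly 5 rows; each row shifts and turns the commanded pose from where the row before left it, along the tool's axes as they then stand; what a row does not reach is not made up. A row lasts 1/12 s, in which the tool goes at most 41.7 mm and 7.16 degrees, less where a joint would pass 70% of its speed; a pose out of reach is approached as far as the arm can. A call with a gripper value outside its range is refused whole. The fingers move at their own pace and stop on an object; FORCE is the grip in N (left out, the last holds). Time passes only in rows, so rows that do not move let the fingers close, or fill a call up. It gives the time, the measured TCP pose, the force and the opening at its end, in the units of the state.
- sense(): the state, without advancing time (a new reading comes with each control period).
- read_camera(name): name is "side" or "top" or "wrist"; returns a dict with "img" (480x640x3 uint8, red, green, blue), "z_map" (480x640 float32, m along the optical axis (not along the pixel's ray), 0 where there is no reading), "fx", "fy", "cx", "cy" (pixels), "cam_to_world" (4x4, takes a point from camera to world coordinates). Camera axes: x right, y down, z forward; pixel columns grow to the right and rows downward; lengths in m; the calibration is good to about 2 mm. A picture is of the moment at which its call begins.
- bot.sign_off(): hands the job in, once; it reports no verdict.
The state is a dict: "time": time; "qpos": joint angles; "joint_vel": joint speeds; "joint_torque": joint torques, N m; "ee_pos": TCP position; "orientation": TCP orientation; "force": force on the tool from outside, world axes, zero at the start; "moment": the same for the moment, N m; "gripper_width": opening from 0.0 (shut) to 1.0 (fully open).
Only numpy, scipy, OpenCV 4.12 (cv2) and the standard library are available. Lean on these libraries where they do the work, as an engineer would, in place of code of your own. Each camera call takes 0.05 s, during which the arm holds its last target.

## Working session

There is one attempt and no reset: what is moved stays moved. The work goes in short steps, Python scripts to look and compute and a shell command to move; the robot and the scene stay as the last step left them, time stands still between calls to the robot, and variables do not carry over. Pictures are saved under pics/ and viewed, and the job is handed in when it is done.

```bash
mkdir -p pics; ls
python3 - <<'E'
from workcell import sense, read_camera, bot
import cv2,numpy as np
s=sense();print(s)
for n in ["side","top","wrist"]:
    c=read_camera(n);cv2.imwrite(f"pics/{n}0.png",c["img"][:,:,::-1]);print(n,c["fx"],c["cx"],c["cy"],np.round(c["cam_to_world"],3).tolist())
E
```

```text
pics
{'time': 0.0, 'qpos': array([ 8.35726946e+01,  2.20900531e+01,  3.78293796e-01, -2.87582544e-02,
       -6.84123359e+01, -1.48168638e+01]), 'joint_vel': array([ 0.01046942,  0.01837298,  0.08484544, -0.02358572, -0.03777236,
        0.01331058]), 'joint_torque': array([-1.47494757e-03, -3.90660381e+01,  1.87403172e+01,  4.21996862e+00,
        1.10270904e-02, -1.85312992e-04]), 'ee_pos': array([0.22620262, 0.58189009, 0.19075761]), 'orientation': array([[-3.62514995e-01, -7.06233458e-04,  9.31977671e-01],
       [-9.31975311e-01, -2.09996707e-03, -3.62515668e-01],
       [ 2.21314311e-03, -9.99997546e-01,  1.03077404e-04]]), 'force': array([ 0.40826876,  0.29851671, -0.24563884]), 'moment': array([0.04638197, 0.05432904, 0.00922578]), 'gripper_width': 0.99835599895748}
side 594.082464114397 309.26939346790925 244.0198913273181 [[0.397, -0.73, 0.556, -0.466], [-0.918, -0.328, 0.225, -0.396], [0.018, -0.599, -0.8, 1.558], [0.0, 0.0, 0.0, 1.0]]
top 618.3518548298107 322.99694344020287 247.6548056882903 [[0.007, -0.996, 0.087, 0.342], [-1.0, -0.007, 0.003, -0.037], [-0.002, -0.087, -0.996, 2.079], [0.0, 0.0, 0.0, 1.0]]
wrist 336.20824004070505 313.7425148432193 236.48841364444465 [[-0.362, -0.905, -0.225, 0.287], [-0.932, 0.352, 0.085, 0.56], [0.002, 0.241, -0.971, 0.384], [0.0, 0.0, 0.0, 1.0]]
```

View pics/side0.png

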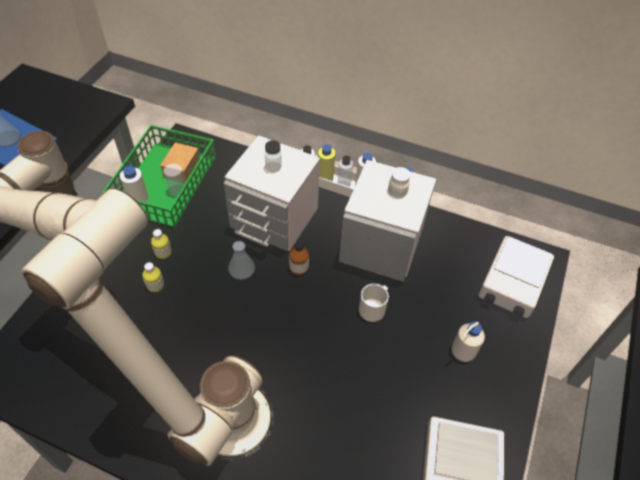

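View pics/top0.png

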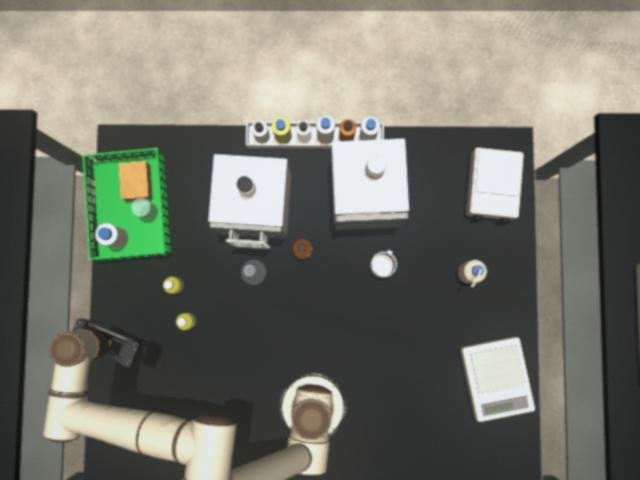

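View pics/wrist0.png

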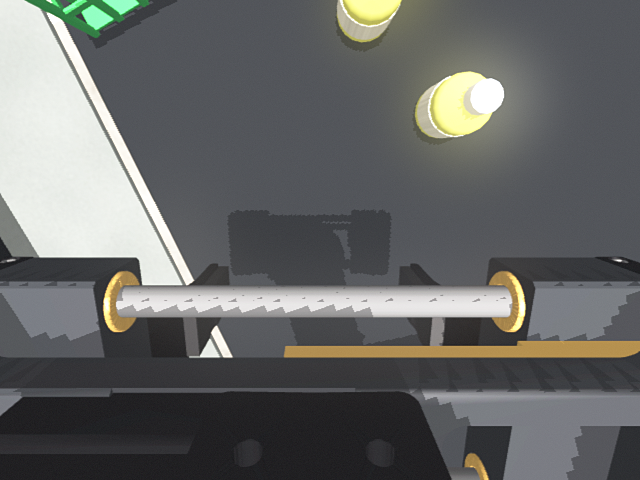

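```bash
cat > h.py <<'E'
from workcell import sense, read_camera, bot
import cv2,numpy as np
def cloud(n,save=None):
    c=read_camera(n)
    if save: cv2.imwrite(f"pics/{save}.png",c["img"][:,:,::-1])
    z=c["z_map"].astype(float);v,u=np.mgrid[:480,:640]
    P=np.stack([(u-c["cx"])/c["fx"]*z,(v-c["cy"])/c["fy"]*z,z],-1)
    T=np.array(c["cam_to_world"]);W=P@T[:3,:3].T+T[:3,3];W[z==0]=np.nan
    return W,c
E
python3 - <<'E'
from h import *
W,c=cloud("top")
x,y,z=W[...,0],W[...,1],W[...,2]
def comps(m,name,mina=8):
    n,l,s,ce=cv2.connectedComponentsWithStats(m.astype(np.uint8))
    for i in range(1,n):
        if s[i,4]<mina: continue
        p=W[l==i]; r=cv2.minAreaRect(p[:,:2].astype(np.float32)*1000)
        print(name,s[i,:].tolist(),"mean",p.mean(0).round(4),"zmax",p[:,2].max().round(3),"rect",np.round(r[0],1),np.round(r[1],1),round(r[2],1), "circ",np.round(cv2.minEnclosingCircle(p[:,:2].astype(np.float32))[0],3),round(cv2.minEnclosingCircle(p[:,:2].astype(np.float32))[1],4))
print("bench z",np.nanmedian(z[300:330,350:450]))
comps((abs(z-.24)<.008),"z240",200)
comps((z>.03)&(z<.2)&(x>.3)&(x<.75)&(y<.45),"obj")
E
```

```text
bench z 0.000517972032779701
z240 [332, 139, 76, 76, 4400] mean [ 0.7186 -0.1694  0.2399] zmax 0.248 rect [ 721.3 -170.6] [223.3 220.9] 2.9 circ [ 0.721 -0.17 ] 0.1536
z240 [208, 154, 78, 74, 4215] mean [0.674  0.1977 0.2401] zmax 0.248 rect [673.5 198.4] [221.2 214.1] 86.5 circ [0.675 0.199] 0.149
z240 [336, 213, 71, 8, 304] mean [ 0.5971 -0.1792  0.2377] zmax 0.248 rect [ 597.1 -175.6] [ 17.3 210.9] 2.9 circ [ 0.595 -0.176] 0.1056
z240 [291, 399, 39, 40, 829] mean [-0.0005  0.0013  0.2387] zmax 0.248 rect [-3.1  4.6] [103.5 109. ] 54.7 circ [-0.     0.003] 0.0576
obj [229, 171, 61, 78, 535] mean [0.5864 0.1348 0.113 ] zmax 0.2 rect [601.4 132. ] [114.1 290. ] 50.5 circ [0.637 0.175] 0.1451
obj [332, 172, 1, 12, 12] mean [ 0.7388 -0.0591  0.1211] zmax 0.157 rect [739.1 -59. ] [20.4  0.3] 2.7 circ [ 0.739 -0.059] 0.0103
obj [466, 177, 55, 47, 2098] mean [ 0.6826 -0.5882  0.0773] zmax 0.103 rect [ 680.6 -591.8] [165.7 145.2] 87.4 circ [ 0.692 -0.594] 0.1009
obj [332, 185, 73, 44, 490] mean [ 0.5959 -0.1639  0.1178] zmax 0.2 rect [ 610.1 -142.7] [257.4 115.8] 60.2 circ [ 0.66  -0.171] 
[... 607 characters left out ...]
 38.1] [55.7 57.5] 89.6 circ [0.515 0.038] 0.0299
obj [370, 250, 26, 27, 161] mean [ 0.4685 -0.2292  0.0723] zmax 0.102 rect [ 465.2 -225.1] [78.8 79.1] 22.8 circ [ 0.469 -0.227] 0.0439
obj [242, 261, 21, 22, 346] mean [0.4372 0.1982 0.0754] zmax 0.14 rect [439.5 202.4] [70.2 67.5] 2.3 circ [0.439 0.202] 0.0359
obj [459, 260, 27, 27, 503] mean [ 0.4412 -0.5064  0.1116] zmax 0.187 rect [ 442.1 -511.3] [70.8 81.8] 26.4 circ [ 0.433 -0.515] 0.0466
obj [173, 278, 9, 15, 90] mean [0.3922 0.4434 0.0626] zmax 0.096 rect [392.5 442.6] [14.3 46.2] 89.3 circ [0.393 0.449] 0.0232
obj [182, 313, 8, 1, 8] mean [0.3016 0.4144 0.0565] zmax 0.071 rect [301.6 417.1] [17.9  0.5] 89.1 circ [0.301 0.417] 0.0091
```

Run:
```python
from h import *
W,c=cloud("top")
x,y,z=W[...,0],W[...,1],W[...,2]
# unit: top plane incl. door
n,l,s,ce=cv2.connectedComponentsWithStats((abs(z-.24)<.008).astype(np.uint8))
p=W[l==l[200,350]][:,:2]
# front/side edges: per-column/rows extreme
L=l==l[200,350]
pts=np.array([W[np.where(L[:,u])[0].max(),u,:2] for u in range(340,402)])
print("front edge fit yaw",np.degrees(-np.arctan(np.polyfit(pts[:,1],pts[:,0],1)[0])),"x at y=-.17",np.polyval(np.polyfit(pts[:,1],pts[:,0],1),-.17))
for f,nm in((min,"L"),(max,"R")):
    q=np.array([W[v,f(np.where(L[v])[0]),:2] for v in range(145,208)]);k=np.polyfit(q[:,0],q[:,1],1);print(nm,np.degrees(np.arctan(k[0])),np.polyval(k,.72))
D=l==l[217,370]
pts=np.array([W[np.where(D[:,u])[0].max(),u,:2] for u in range(342,404) if D[:,u].any()])
k=np.polyfit(pts[:,1],pts[:,0],1);print("door face yaw",np.degrees(-np.arctan(k[0])),"x at -.17",np.polyval(k,-.17))
m=(z>.29)&(z<.33)&(x>.6)&(y<0)&(y>-.35);print("jar_a",W[m].mean(0),m.sum())
m=(z>.075)&(z<.095)&(x>.4)&(x<.53)&(y<-.15)&(y>-.3);q=W[m][:,:2].astype(np.float32);print("beaker rim",m.sum(),cv2.fitEllipse(q*1000))
```

```text
front edge fit yaw 3.051630460072839 x at y=-.17 0.6120584591505597
L 2.8519635092832543 -0.061878806415269126
R 3.0606011861154485 -0.27878617377936593
door face yaw 2.9284884262603197 x at -.17 0.5907625308770407
jar_a [ 0.73749429 -0.18258036  0.31305582] 291
beaker rim 89 ((466.28497314453125, -226.12197875976562), (75.33960723876953, 80.2094497680664), 61.092369079589844)
```

```bash
python3 -m crank '[{"fingers":-1,"ry":7,"dx":4,"dy":-1},{"ry":7,"dx":4,"fingers":-1},{"ry":7,"dx":4,"fingers":-1},{"ry":7,"dx":4,"fingers":-1},{"ry":7,"dx":3,"dz":2,"fingers":-1}]'
```

```text
$[0]: bad value
```

```bash
python3 -m crank '[{"dx":4,"dy":-1,"dz":0,"rx":0,"ry":7,"rz":0,"fingers":-1},{"dx":4,"dy":0,"dz":0,"rx":0,"ry":7,"rz":0,"fingers":-1},{"dx":4,"dy":0,"dz":0,"rx":0,"ry":7,"rz":0,"fingers":-1},{"dx":4,"dy":0,"dz":0,"rx":0,"ry":7,"rz":0,"fingers":-1},{"dx":3,"dy":0,"dz":2,"rx":0,"ry":7,"rz":0,"fingers":-1}]'; python3 -m crank --help | head -30
```

```text
time: 0.67
ee_pos: [0.1319, 0.4117, 0.2015]
orientation: [[-0.834, -0.0, 0.551], [-0.551, 0.0, -0.834], [0.0, -1.0, -0.0]]
force: [0.2, 0.2, 0.7]
gripper_width: 0.709invalid input: not JSON, or not a number
```

```bash
python3 -m crank '[{"dx":-0.4,"dy":0,"dz":3.9,"rx":0,"ry":6.7,"rz":0,"fingers":-1},{"dx":-0.8,"dy":0,"dz":3.8,"rx":0,"ry":6.7,"rz":0,"fingers":-1},{"dx":-1.3,"dy":0,"dz":3.7,"rx":0,"ry":6.7,"rz":0,"fingers":-1},{"dx":-1.7,"dy":0,"dz":3.5,"rx":0,"ry":6.7,"rz":0,"fingers":-1},{"dx":-2.1,"dy":0,"dz":3.3,"rx":0,"ry":6.7,"rz":0,"fingers":-1}]'
```

```text
time: 1.08
ee_pos: [0.2579, 0.2607, 0.2022]
orientation: [[-1.0, 0.001, 0.0], [-0.0, 0.001, -1.0], [-0.001, -1.0, -0.001]]
force: [0.4, 1.3, 0.4]
gripper_width: 0.326
```

```bash
python3 -m crank '[{"dx":-2.5,"dy":0,"dz":3.2,"rx":0,"ry":0,"rz":0,"fingers":-0.2},{"dx":-2.5,"dy":0,"dz":3.2,"rx":0,"ry":0,"rz":0,"fingers":-0.2},{"dx":-2.5,"dy":0,"dz":3.2,"rx":0,"ry":0,"rz":0,"fingers":-0.2},{"dx":-2.5,"dy":0,"dz":3.2,"rx":0,"ry":0,"rz":0,"fingers":-0.2},{"dx":-2.5,"dy":0,"dz":3.2,"rx":0,"ry":0,"rz":0,"fingers":-0.2}]'
```

```text
time: 1.5
ee_pos: [0.384, 0.1009, 0.2023]
orientation: [[-1.0, 0.001, 0.005], [-0.005, 0.001, -1.0], [-0.001, -1.0, -0.001]]
force: [0.4, 1.0, -0.1]
gripper_width: 0.399
```

```bash
python3 -m crank '[{"dx":-1.64,"dy":0,"dz":3.8,"rx":0,"ry":0,"rz":0,"fingers":0},{"dx":-1.64,"dy":0,"dz":3.8,"rx":0,"ry":0,"rz":0,"fingers":0},{"dx":-1.64,"dy":0,"dz":3.8,"rx":0,"ry":0,"rz":0,"fingers":0},{"dx":-1.64,"dy":0,"dz":3.8,"rx":0,"ry":0,"rz":0,"fingers":0},{"dx":-1.64,"dy":0,"dz":3.8,"rx":0,"ry":0,"rz":0,"fingers":0}]'
```

```text
time: 1.92
ee_pos: [0.4664, -0.0891, 0.2021]
orientation: [[-1.0, 0.001, 0.004], [-0.004, 0.0, -1.0], [-0.001, -1.0, -0.0]]
force: [1.6, 0.5, 1.0]
gripper_width: 0.494
```

```bash
python3 -m crank '[{"dx":0,"dy":0,"dz":4,"rx":0,"ry":0,"rz":0,"fingers":0},{"dx":0,"dy":2,"dz":0,"rx":0,"ry":0,"rz":0,"fingers":0},{"dx":0,"dy":3,"dz":0,"rx":0,"ry":0,"rz":0,"fingers":0},{"dx":0,"dy":3,"dz":0,"rx":0,"ry":0,"rz":0,"fingers":0},{"dx":0,"dy":2,"dz":0,"rx":0,"ry":0,"rz":0,"fingers":0}]'
python3 - <<'E'
from h import *
W,c=cloud("side","side1")
E
```

```text
time: 2.33
ee_pos: [0.4645, -0.1273, 0.0994]
orientation: [[-1.0, -0.003, 0.002], [-0.002, 0.001, -1.0], [0.003, -1.0, -0.001]]
force: [0.0, -0.2, -0.3]
gripper_width: 0.499
```

View pics/side1.png

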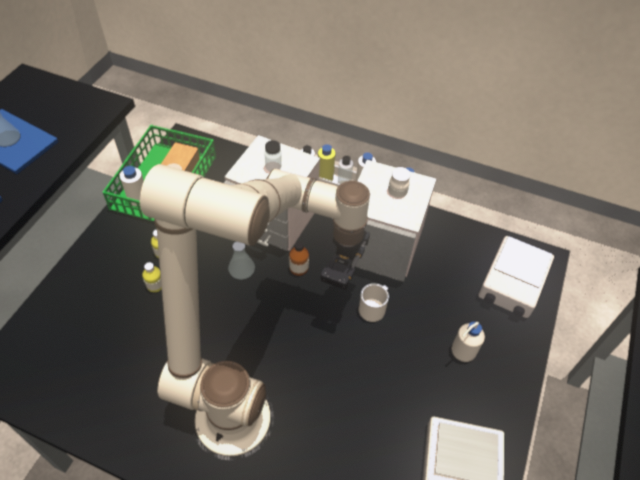

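Run:
```python
from h import *
W,c=cloud("side")
for p in [(270,190),(300,195),(320,200),(350,195),(345,245),(273,150),(345,270)]: print(p,W[p[1],p[0]].round(3))
```

```text
(270, 190) [ 0.26  -0.012  0.648]
(300, 195) [ 0.414 -0.012  0.474]
(320, 200) [ 0.431 -0.058  0.46 ]
(350, 195) [ 0.45  -0.127  0.491]
(345, 245) [ 0.422 -0.136  0.331]
(273, 150) [0.663 0.184 0.326]
(345, 270) [ 0.426 -0.143  0.214]
```

Arm is well above everything. Lower to z≈0.028 and creep in to contact.

```bash
python3 -m crank '[{"dx":0,"dy":2,"dz":0,"rx":0,"ry":0,"rz":0,"fingers":0},{"dx":0,"dy":2,"dz":0,"rx":0,"ry":0,"rz":0,"fingers":0},{"dx":0,"dy":2,"dz":0,"rx":0,"ry":0,"rz":0,"fingers":0},{"dx":0,"dy":1.1,"dz":1,"rx":0,"ry":0,"rz":0,"fingers":0},{"dx":0,"dy":0,"dz":2,"rx":0,"ry":0,"rz":0,"fingers":0}]'; python3 -m crank '[{"dx":0,"dy":0,"dz":1,"rx":0,"ry":0,"rz":0,"fingers":0},{"dx":0,"dy":0,"dz":1,"rx":0,"ry":0,"rz":0,"fingers":0},{"dx":0,"dy":0,"dz":0.6,"rx":0,"ry":0,"rz":0,"fingers":0},{"dx":0,"dy":0,"dz":0.6,"rx":0,"ry":0,"rz":0,"fingers":0},{"dx":0,"dy":0,"dz":0.6,"rx":0,"ry":0,"rz":0,"fingers":0}]'
python3 - <<'E'
from h import *
W,c=cloud("side","side2"); cv2.imwrite("pics/side2z.png",cv2.resize(c["img"][200:340,280:480,::-1],None,fx=4,fy=4))
E
```

```text
time: 2.85
ee_pos: [0.4659, -0.156, 0.0301]
orientation: [[-1.0, -0.002, 0.007], [-0.007, 0.0, -1.0], [0.002, -1.0, -0.0]]
force: [0.1, 0.5, -0.5]
gripper_width: 0.501
time: 3.27
ee_pos: [0.4672, -0.1952, 0.0317]
orientation: [[-1.0, 0.002, 0.005], [-0.005, 0.0, -1.0], [-0.002, -1.0, -0.0]]
force: [0.1, 1.5, 1.4]
gripper_width: 0.5
```

View pics/side2z.png

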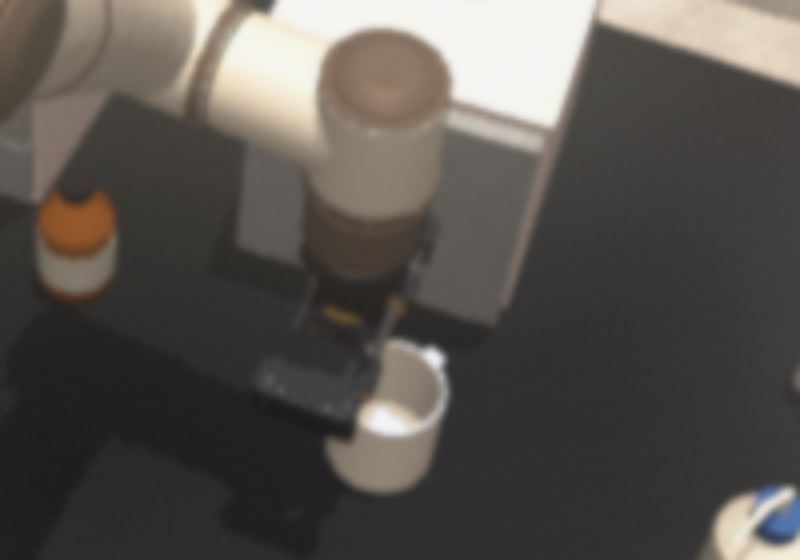

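```bash
python3 -m crank '[{"dx":0,"dy":0.1,"dz":0.8,"rx":0,"ry":0,"rz":0,"fingers":0},{"dx":0,"dy":0,"dz":1,"rx":0,"ry":0,"rz":0,"fingers":0},{"dx":0,"dy":0,"dz":1,"rx":0,"ry":0,"rz":0,"fingers":0},{"dx":0,"dy":0,"dz":1,"rx":0,"ry":0,"rz":0,"fingers":0},{"dx":0,"dy":0,"dz":1,"rx":0,"ry":0,"rz":0,"fingers":0}]'; python3 -m crank '[{"dx":0,"dy":0,"dz":1,"rx":0,"ry":0,"rz":0,"fingers":0},{"dx":0,"dy":0,"dz":1,"rx":0,"ry":0,"rz":0,"fingers":0},{"dx":0,"dy":0,"dz":1,"rx":0,"ry":0,"rz":0,"fingers":0},{"dx":0,"dy":0,"dz":1,"rx":0,"ry":0,"rz":0,"fingers":0},{"dx":0,"dy":0,"dz":0.8,"rx":0,"ry":0,"rz":0,"fingers":0}]';  python3 -m crank '[{"dx":0,"dy":0,"dz":0.7,"rx":0,"ry":0,"rz":0,"fingers":0},{"dx":0,"dy":0,"dz":0.6,"rx":0,"ry":0,"rz":0,"fingers":0},{"dx":0,"dy":0,"dz":0.5,"rx":0,"ry":0,"rz":0,"fingers":0},{"dx":0,"dy":0,"dz":0.4,"rx":0,"ry":0,"rz":0,"fingers":0},{"dx":0,"dy":0,"dz":0.3,"rx":0,"ry":0,"rz":0,"fingers":0}]'
python3 - <<'E'
from h import *
W,c=cloud("side","side3")
p=W[225:380,300:480].reshape(-1,3);rgb=c["img"][225:380,300:480].reshape(-1,3)
m=(p[:,2]>.075)&(p[:,2]<.092)&(p[:,1]<-.30)&(p[:,1]>-.45)&(p[:,0]>.38)&(p[:,0]<.55)&(rgb.min(1)>90)
print(m.sum(),cv2.fitEllipse((p[m][:,:2]*1000).astype(np.float32)))
E
```

```text
time: 3.73
ee_pos: [0.4667, -0.2439, 0.0299]
orientation: [[-1.0, -0.0, 0.004], [-0.004, 0.0, -1.0], [0.0, -1.0, -0.0]]
force: [-0.5, 2.5, 2.7]
gripper_width: 0.501
time: 4.15
ee_pos: [0.4668, -0.2921, 0.0298]
orientation: [[-1.0, -0.0, 0.004], [-0.004, 0.0, -1.0], [0.0, -1.0, -0.0]]
force: [0.5, 1.8, 2.9]
gripper_width: 0.502
time: 4.57
ee_pos: [0.4669, -0.3162, 0.0298]
orientation: [[-1.0, -0.0, 0.004], [-0.004, 0.0, -1.0], [0.0, -1.0, -0.0]]
force: [-0.0, 1.9, 1.5]
gripper_width: 0.498
96 ((463.04949951171875, -360.6837463378906), (74.65081024169922, 80.98196411132812), 69.3084945678711)
```

View pics/side3.png

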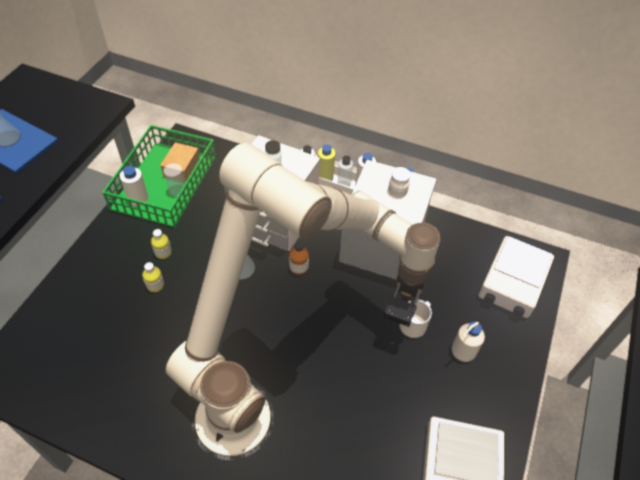

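```bash
python3 -m crank '[{"dx":0,"dy":0,"dz":-2,"rx":0,"ry":0,"rz":0,"fingers":0},{"dx":0,"dy":0,"dz":-3,"rx":0,"ry":0,"rz":0,"fingers":0},{"dx":0,"dy":-2,"dz":-1,"rx":0,"ry":0,"rz":0,"fingers":-1},{"dx":0,"dy":-4,"dz":0,"rx":0,"ry":0,"rz":0,"fingers":-1},{"dx":0,"dy":-4,"dz":0,"rx":0,"ry":0,"rz":0,"fingers":-1}]'; python3 -m crank '[{"dx":0,"dy":-4,"dz":0,"rx":0,"ry":0,"rz":0,"fingers":-1},{"dx":0,"dy":-2.7,"dz":0,"rx":0,"ry":6.8,"rz":0,"fingers":-1},{"dx":0,"dy":0,"dz":0,"rx":0,"ry":6.8,"rz":0,"fingers":-1},{"dx":0,"dy":0,"dz":0,"rx":0,"ry":6.8,"rz":0,"fingers":-1},{"dx":0,"dy":0,"dz":0,"rx":0,"ry":6.8,"rz":0,"fingers":-1}]';  python3 -m crank '[{"dx":0,"dy":0,"dz":0,"rx":0,"ry":6.8,"rz":0,"fingers":-1},{"dx":0,"dy":0,"dz":0,"rx":0,"ry":6.8,"rz":0,"fingers":-1},{"dx":0,"dy":0,"dz":0,"rx":0,"ry":6.8,"rz":0,"fingers":-1},{"dx":0,"dy":0,"dz":0,"rx":0,"ry":6.8,"rz":0,"fingers":-1},{"dx":0,"dy":0,"dz":0,"rx":0,"ry":6.8,"rz":0,"fingers":-1}]'
```

```text
time: 5.03
ee_pos: [0.4654, -0.2549, 0.1296]
orientation: [[-1.0, -0.005, 0.006], [-0.006, 0.001, -1.0], [0.005, -1.0, -0.001]]
force: [1.4, -0.5, 0.8]
gripper_width: 0.351
time: 5.45
ee_pos: [0.4668, -0.2559, 0.1974]
orientation: [[-0.889, 0.001, -0.458], [0.458, -0.0, -0.889], [-0.001, -1.0, -0.0]]
force: [0.0, -0.5, -0.6]
gripper_width: 0.03
time: 5.87
ee_pos: [0.4665, -0.2559, 0.1965]
orientation: [[-0.481, -0.0, -0.877], [0.877, -0.0, -0.481], [0.0, -1.0, 0.0]]
force: [-0.7, -0.1, -0.7]
gripper_width: 0.006
```

```bash
python3 -m crank '[{"dx":0,"dy":0,"dz":0,"rx":0,"ry":6.5,"rz":0,"fingers":-1},{"dx":0,"dy":0,"dz":0,"rx":0,"ry":6.5,"rz":0,"fingers":-1},{"dx":0,"dy":0,"dz":0,"rx":0,"ry":6.4,"rz":0,"fingers":-1},{"dx":0,"dy":0,"dz":0,"rx":0,"ry":6.4,"rz":0,"fingers":-1},{"dx":-0.7,"dy":0,"dz":-3,"rx":0,"ry":0,"rz":0,"fingers":-1}]'; python3 -m crank '[{"dx":0,"dy":0,"dz":-3,"rx":0,"ry":0,"rz":0,"fingers":-1},{"dx":0,"dy":0,"dz":-2,"rx":0,"ry":0,"rz":0,"fingers":-1},{"dx":0,"dy":0,"dz":-1,"rx":0,"ry":0,"rz":0,"fingers":-1},{"dx":0,"dy":0,"dz":-0.5,"rx":0,"ry":0,"rz":0,"fingers":-1},{"dx":0,"dy":0,"dz":0,"rx":0,"ry":0,"rz":0,"fingers":-1}]'
python3 - <<'E'
from h import *
W,c=cloud("side","side4"); cv2.imwrite("pics/side4z.png",cv2.resize(c["img"][150:300,320:500,::-1],None,fx=4,fy=4))
E
```

```text
time: 6.28
ee_pos: [0.493, -0.2604, 0.197]
orientation: [[-0.052, -0.003, -0.999], [0.999, 0.001, -0.052], [0.002, -1.0, 0.003]]
force: [0.2, -0.0, 0.7]
gripper_width: 0.004
time: 6.7
ee_pos: [0.5621, -0.2573, 0.1961]
orientation: [[-0.057, -0.001, -0.998], [0.998, 0.0, -0.057], [0.0, -1.0, 0.001]]
force: [0.0, 0.4, -0.6]
gripper_width: 0.01
```

View pics/side4z.png

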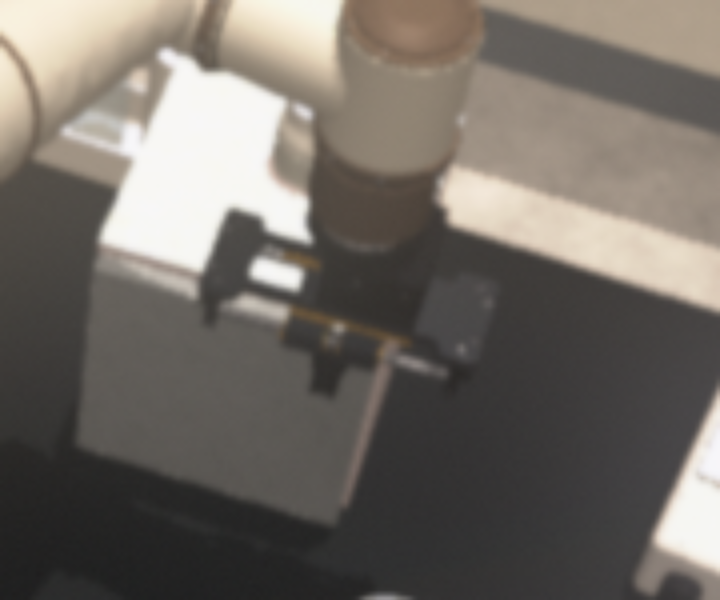

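```bash
python3 -m crank '[{"dx":0,"dy":0,"dz":-1,"rx":0,"ry":0,"rz":0,"fingers":-1},{"dx":0,"dy":0,"dz":-0.5,"rx":0,"ry":0,"rz":0,"fingers":-1},{"dx":0,"dy":0,"dz":-0.4,"rx":0,"ry":0,"rz":0,"fingers":-1},{"dx":0,"dy":0,"dz":-0.2,"rx":0,"ry":0,"rz":0,"fingers":-1},{"dx":0,"dy":0,"dz":0,"rx":0,"ry":0,"rz":0,"fingers":-1}]'
```

```text
time: 7.17
ee_pos: [0.5833, -0.2562, 0.1968]
orientation: [[-0.057, -0.0, -0.998], [0.998, 0.0, -0.057], [0.0, -1.0, 0.0]]
force: [-0.4, -0.7, 0.9]
gripper_width: 0.005
```

```bash
python3 -m crank '[{"dx":0,"dy":0,"dz":-0.2,"rx":0,"ry":0,"rz":0,"fingers":-1},{"dx":0,"dy":0,"dz":-0.2,"rx":0,"ry":0,"rz":0,"fingers":-1},{"dx":0,"dy":0,"dz":0,"rx":0,"ry":0,"rz":0,"fingers":-1},{"dx":0,"dy":0,"dz":0,"rx":0,"ry":0,"rz":0,"fingers":-1},{"dx":0,"dy":0,"dz":0,"rx":0,"ry":0,"rz":0,"fingers":-1}]'
```

```text
time: 7.58
ee_pos: [0.5854, -0.2562, 0.1969]
orientation: [[-0.056, -0.003, -0.998], [0.998, 0.0, -0.056], [0.0, -1.0, 0.003]]
force: [-4.5, 0.7, 2.0]
gripper_width: 0.006
```

```bash
python3 -m crank '[{"dx":0,"dy":0,"dz":-0.2,"rx":0,"ry":0,"rz":0,"fingers":-1},{"dx":0,"dy":0,"dz":-0.1,"rx":0,"ry":0,"rz":0,"fingers":-1},{"dx":0,"dy":0,"dz":0,"rx":0,"ry":0,"rz":0,"fingers":-1},{"dx":0,"dy":0,"dz":0,"rx":0,"ry":0,"rz":0,"fingers":-1},{"dx":0,"dy":0,"dz":0,"rx":0,"ry":0,"rz":0,"fingers":-1}]'
```

```text
time: 8.0
ee_pos: [0.5879, -0.2562, 0.1968]
orientation: [[-0.056, -0.004, -0.998], [0.998, 0.0, -0.056], [0.0, -1.0, 0.004]]
force: [-6.5, -1.4, 2.5]
gripper_width: 0.003
```

```bash
python3 -m crank '[{"dx":0,"dy":0,"dz":-0.2,"rx":0,"ry":0,"rz":0,"fingers":-1},{"dx":0,"dy":0,"dz":-0.1,"rx":0,"ry":0,"rz":0,"fingers":-1},{"dx":0,"dy":0,"dz":0,"rx":0,"ry":0,"rz":0,"fingers":-1},{"dx":0,"dy":0,"dz":0,"rx":0,"ry":0,"rz":0,"fingers":-1},{"dx":0,"dy":0,"dz":0,"rx":0,"ry":0,"rz":0,"fingers":-1}]'
```

```text
time: 8.42
ee_pos: [0.5909, -0.2562, 0.1968]
orientation: [[-0.056, -0.004, -0.998], [0.998, -0.0, -0.056], [0.0, -1.0, 0.004]]
force: [-6.3, 0.2, 2.3]
gripper_width: 0.004
```

```bash
python3 -m crank '[{"dx":0,"dy":0,"dz":-0.2,"rx":0,"ry":0,"rz":0,"fingers":-1},{"dx":0,"dy":0,"dz":0,"rx":0,"ry":0,"rz":0,"fingers":-1},{"dx":0,"dy":0,"dz":0,"rx":0,"ry":0,"rz":0,"fingers":-1},{"dx":0,"dy":0,"dz":0,"rx":0,"ry":0,"rz":0,"fingers":-1},{"dx":0,"dy":0,"dz":0,"rx":0,"ry":0,"rz":0,"fingers":-1}]'
```

```text
time: 8.83
ee_pos: [0.5912, -0.2562, 0.1968]
orientation: [[-0.056, -0.008, -0.998], [0.998, 0.0, -0.056], [0.0, -1.0, 0.008]]
force: [-9.0, -1.1, 3.9]
gripper_width: 0.006
```

```bash
python3 -m crank '[{"dx":0,"dy":0,"dz":2,"rx":0,"ry":0,"rz":0,"fingers":-1},{"dx":0,"dy":0,"dz":4,"rx":0,"ry":0,"rz":0,"fingers":-1},{"dx":0,"dy":0,"dz":4,"rx":0,"ry":0,"rz":0,"fingers":-1},{"dx":0,"dy":0,"dz":2,"rx":0,"ry":0,"rz":0,"fingers":-1},{"dx":0,"dy":0,"dz":0,"rx":0,"ry":0,"rz":0,"fingers":-1}]';python3 -m crank '[{"dx":-1,"dy":0,"dz":0,"rx":0,"ry":0,"rz":0,"fingers":-1},{"dx":-2,"dy":0,"dz":0,"rx":0,"ry":0,"rz":0,"fingers":-1},{"dx":-3,"dy":0,"dz":0,"rx":0,"ry":0,"rz":0,"fingers":-1},{"dx":-3,"dy":0,"dz":0,"rx":0,"ry":0,"rz":0,"fingers":-1},{"dx":0,"dy":0,"dz":0,"rx":0,"ry":0,"rz":0,"fingers":-1}]'
python3 - <<'E'
from h import *
W,c=cloud("side","side5")
W2,c2=cloud("top","top5")
for nm,w,cc in(("side",W,c),("top",W2,c2)):
    p=w.reshape(-1,3);g=cc["img"].reshape(-1,3).astype(int)
    h=np.array([0.600,-0.0696]);
    m=(p[:,2]>.225)&(p[:,2]<.245)&(p[:,0]>.35)&(p[:,0]<.603-.05*(p[:,1]+.07))&(p[:,1]<-.06)&(p[:,1]>-.29)
    q=p[m][:,:2]
    # gate behind gripper
    print(nm,m.sum());
    if m.sum()>5:
        vx,vy,x0,y0=cv2.fitLine(q.astype(np.float32),cv2.DIST_HUBER,0,.01,.01).ravel();print(vx,vy,x0,y0,q.min(0),q.max(0), "angle",np.degrees(np.arctan2(vx,vy)))
cv2.imwrite("pics/side5z.png",cv2.resize(c["img"][150:300,320:500,::-1],None,fx=4,fy=4))
cv2.imwrite("pics/top5z.png",cv2.resize(c2["img"][120:300,300:500,::-1],None,fx=3,fy=3))
E
```

```text
time: 9.25
ee_pos: [0.4723, -0.2624, 0.1978]
orientation: [[-0.055, 0.002, -0.998], [0.998, 0.0, -0.055], [0.0, -1.0, -0.002]]
force: [-0.5, 0.2, 0.4]
gripper_width: 0.006
time: 9.67
ee_pos: [0.4824, -0.357, 0.1959]
orientation: [[-0.054, 0.001, -0.999], [0.999, -0.002, -0.054], [-0.002, -1.0, -0.001]]
force: [-0.1, 0.3, 1.5]
gripper_width: 0.007
side 404
0.21633327 0.97631955 0.57297885 -0.15277013 [ 0.54334038 -0.28727717] [ 0.61354356 -0.07036463] angle 12.493759
top 159
0.21594766 0.97640496 0.58280796 -0.10998159 [ 0.5663728  -0.15206323] [ 0.59953796 -0.06752583] angle 12.471129
```

View pics/side5z.png

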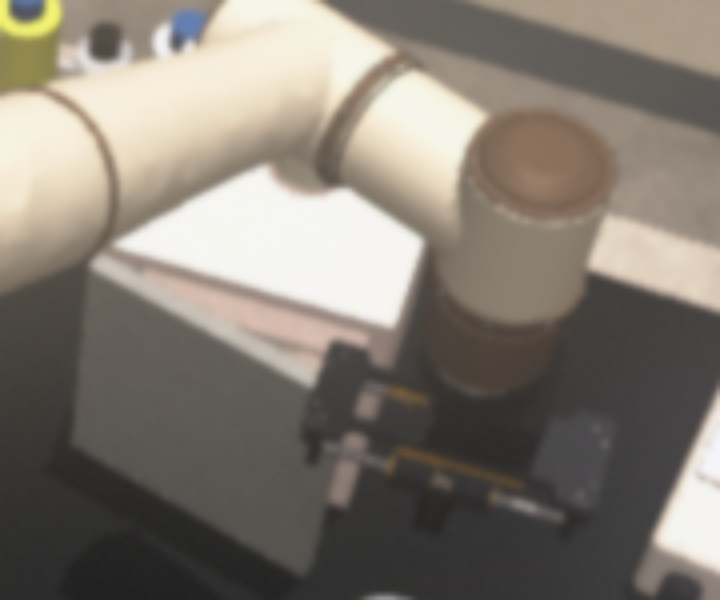

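View pics/top5z.png

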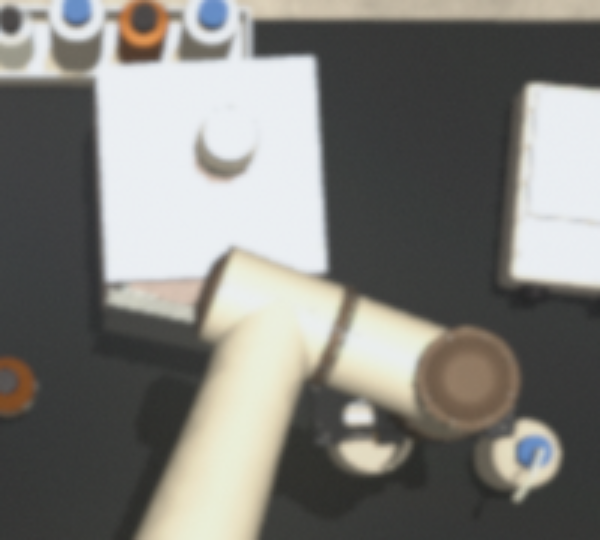

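```bash
python3 -m crank '[{"dx":-0.5,"dy":0.4,"dz":-2,"rx":0,"ry":0,"rz":0,"fingers":-1},{"dx":-0.5,"dy":0,"dz":-4,"rx":0,"ry":0,"rz":0,"fingers":-1},{"dx":0,"dy":0,"dz":-3.2,"rx":0,"ry":0,"rz":0,"fingers":-1},{"dx":0,"dy":0,"dz":-2,"rx":0,"ry":0,"rz":0,"fingers":-1},{"dx":0,"dy":0,"dz":0,"rx":0,"ry":0,"rz":0,"fingers":-1}]'
```

```text
time: 10.18
ee_pos: [0.5971, -0.3544, 0.1909]
orientation: [[-0.06, 0.001, -0.998], [0.998, -0.0, -0.06], [-0.0, -1.0, -0.001]]
force: [0.9, 0.0, -0.1]
gripper_width: 0.006
```

```bash
python3 -m crank '[{"dx":2,"dy":0,"dz":0.2,"rx":0,"ry":0,"rz":0,"fingers":-1},{"dx":3,"dy":0,"dz":0,"rx":0,"ry":0,"rz":0,"fingers":-1},{"dx":3,"dy":0,"dz":0,"rx":0,"ry":0,"rz":0,"fingers":-1},{"dx":1.5,"dy":0,"dz":0,"rx":0,"ry":0,"rz":0,"fingers":-1},{"dx":0.9,"dy":0,"dz":0,"rx":0,"ry":0,"rz":0,"fingers":-1}]'
python3 - <<'E'
from h import *
W,c=cloud("side","side6")
cv2.imwrite("pics/side6z.png",cv2.resize(c["img"][130:280,320:500,::-1],None,fx=4,fy=4))
E
```

```text
time: 10.6
ee_pos: [0.5849, -0.2498, 0.1934]
orientation: [[-0.06, 0.001, -0.998], [0.998, 0.0, -0.06], [-0.0, -1.0, -0.001]]
force: [-0.6, -0.2, 0.4]
gripper_width: 0.003
```

View pics/side6z.png

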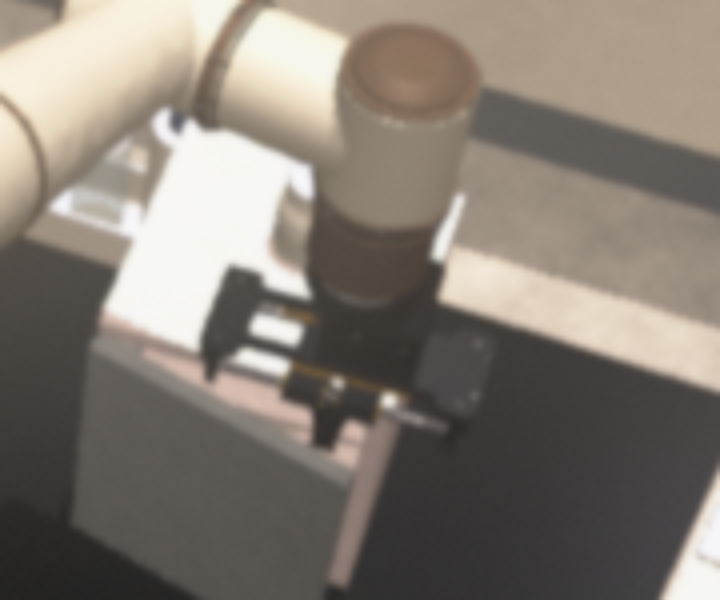

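Run:
```python
from h import *
H=np.array([.600,-.0696]);r=.19;d=.015
def C(b): b=np.radians(b);return H+r*np.array([-np.sin(b),-np.cos(b)])+d*np.array([np.cos(b),-np.sin(b)])
s=sense();p=s["ee_pos"][:2];R=s["orientation"];X=R[:2,0];Z=R[:2,2]
for b in np.linspace(13,91,21):
    q=C(b);D=(q-p)*100;print(round(b,1),q.round(3),"dx %.2f dz %.2f"%(D@X,D@Z));p=q
```

```text
13.0 [ 0.572 -0.258] dx -0.79 dz 1.36
16.9 [ 0.559 -0.256] dx 0.31 dz 1.26
20.8 [ 0.547 -0.253] dx 0.40 dz 1.24
24.7 [ 0.534 -0.248] dx 0.48 dz 1.21
28.6 [ 0.522 -0.244] dx 0.56 dz 1.17
32.5 [ 0.511 -0.238] dx 0.64 dz 1.13
36.4 [ 0.499 -0.231] dx 0.71 dz 1.08
40.3 [ 0.489 -0.224] dx 0.79 dz 1.03
44.2 [ 0.478 -0.216] dx 0.85 dz 0.98
48.1 [ 0.469 -0.208] dx 0.92 dz 0.92
52.0 [ 0.46  -0.198] dx 0.98 dz 0.85
55.9 [ 0.451 -0.189] dx 1.03 dz 0.78
59.8 [ 0.443 -0.178] dx 1.08 dz 0.71
63.7 [ 0.436 -0.167] dx 1.13 dz 0.64
67.6 [ 0.43  -0.156] dx 1.17 dz 0.56
71.5 [ 0.425 -0.144] dx 1.21 dz 0.48
75.4 [ 0.42  -0.132] dx 1.24 dz 0.39
79.3 [ 0.416 -0.12 ] dx 1.26 dz 0.31
83.2 [ 0.413 -0.107] dx 1.28 dz 0.22
87.1 [ 0.411 -0.094] dx 1.29 dz 0.13
91.0 [ 0.41  -0.081] dx 1.30 dz 0.05
```

```bash
python3 -m crank '[{"dx":-0.8,"dy":0,"dz":1.3,"rx":0,"ry":0,"rz":0,"fingers":-1},{"dx":0.3,"dy":0,"dz":1.3,"rx":0,"ry":0,"rz":0,"fingers":-1},{"dx":0.4,"dy":0,"dz":1.2,"rx":0,"ry":0,"rz":0,"fingers":-1},{"dx":0.5,"dy":0,"dz":1.2,"rx":0,"ry":0,"rz":0,"fingers":-1},{"dx":0.6,"dy":0,"dz":1.2,"rx":0,"ry":0,"rz":0,"fingers":-1}]'; python3 -m crank '[{"dx":0.6,"dy":0,"dz":1.1,"rx":0,"ry":0,"rz":0,"fingers":-1},{"dx":0.7,"dy":0,"dz":1.1,"rx":0,"ry":0,"rz":0,"fingers":-1},{"dx":0.8,"dy":0,"dz":1.0,"rx":0,"ry":0,"rz":0,"fingers":-1},{"dx":0.8,"dy":0,"dz":1.0,"rx":0,"ry":0,"rz":0,"fingers":-1},{"dx":0.9,"dy":0,"dz":0.9,"rx":0,"ry":0,"rz":0,"fingers":-1}]'
python3 - <<'E'
from h import *
W,c=cloud("side","side7")
E
```

```text
time: 11.07
ee_pos: [0.5216, -0.2472, 0.1929]
orientation: [[-0.055, 0.001, -0.998], [0.998, -0.0, -0.055], [-0.001, -1.0, -0.001]]
force: [1.6, -1.1, -0.5]
gripper_width: 0.008
time: 11.48
ee_pos: [0.4686, -0.212, 0.1931]
orientation: [[-0.055, 0.001, -0.998], [0.998, -0.001, -0.055], [-0.001, -1.0, -0.001]]
force: [0.8, 0.2, -0.2]
gripper_width: 0.004
```

View pics/side7.png

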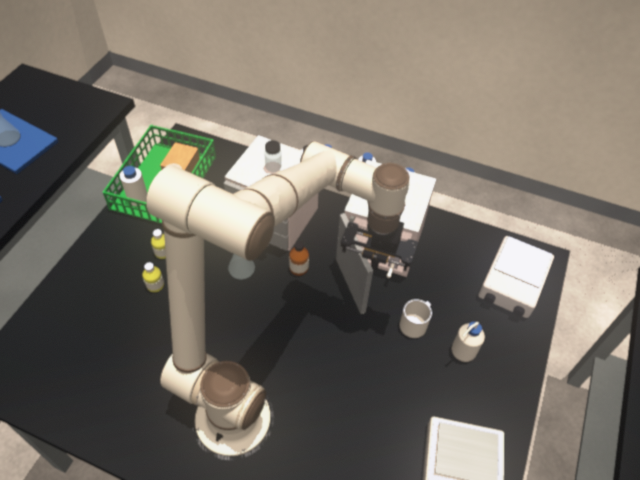

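The door is following well, about halfway open (free edge at ~(365,308)), with the beaker clear at (415,318). I'll continue the arc.

```bash
python3 -m crank '[{"dx":1.0,"dy":0,"dz":0.9,"rx":0,"ry":0,"rz":0,"fingers":-1},{"dx":1.0,"dy":0,"dz":0.8,"rx":0,"ry":0,"rz":0,"fingers":-1},{"dx":1.1,"dy":0,"dz":0.7,"rx":0,"ry":0,"rz":0,"fingers":-1},{"dx":1.1,"dy":0,"dz":0.6,"rx":0,"ry":0,"rz":0,"fingers":-1},{"dx":1.2,"dy":0,"dz":0.6,"rx":0,"ry":0,"rz":0,"fingers":-1}]'; python3 -m crank '[{"dx":1.2,"dy":0,"dz":0.5,"rx":0,"ry":0,"rz":0,"fingers":-1},{"dx":1.2,"dy":0,"dz":0.4,"rx":0,"ry":0,"rz":0,"fingers":-1},{"dx":1.2,"dy":0,"dz":0.3,"rx":0,"ry":0,"rz":0,"fingers":-1},{"dx":1.2,"dy":0,"dz":0.2,"rx":0,"ry":0,"rz":0,"fingers":-1},{"dx":0.8,"dy":0,"dz":0.1,"rx":0,"ry":0,"rz":0,"fingers":-1}]'
python3 - <<'E'
from h import *
W,c=cloud("side","side8")
E
```

```text
time: 11.95
ee_pos: [0.4299, -0.1588, 0.193]
orientation: [[-0.056, 0.001, -0.998], [0.998, -0.0, -0.056], [-0.0, -1.0, -0.001]]
force: [0.9, -0.3, 0.6]
gripper_width: 0.005
time: 12.37
ee_pos: [0.4116, -0.1031, 0.193]
orientation: [[-0.057, 0.0, -0.998], [0.998, -0.0, -0.057], [-0.0, -1.0, -0.0]]
force: [0.8, -0.2, 0.4]
gripper_width: 0.002
```

View pics/side8.png

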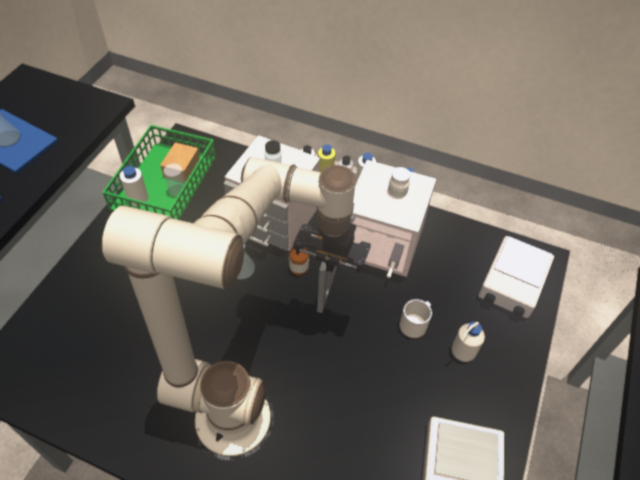

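```bash
python3 -m crank '[{"dx":0.6,"dy":0,"dz":0,"rx":0,"ry":0,"rz":0,"fingers":-1},{"dx":0.6,"dy":0,"dz":0,"rx":0,"ry":0,"rz":0,"fingers":-1},{"dx":0.6,"dy":0,"dz":0,"rx":0,"ry":0,"rz":0,"fingers":-1},{"dx":0.2,"dy":0,"dz":0,"rx":0,"ry":0,"rz":0,"fingers":-1},{"dx":0,"dy":0,"dz":0,"rx":0,"ry":0,"rz":0,"fingers":-1}]'
```

```text
time: 12.83
ee_pos: [0.411, -0.0834, 0.1928]
orientation: [[-0.057, 0.0, -0.998], [0.998, 0.0, -0.057], [0.0, -1.0, -0.0]]
force: [0.6, -0.5, -0.9]
gripper_width: 0.006
```

```bash
python3 -m crank '[{"dx":-2,"dy":0,"dz":0,"rx":0,"ry":0,"rz":0,"fingers":-1},{"dx":-4,"dy":0,"dz":0,"rx":0,"ry":0,"rz":0,"fingers":-1},{"dx":-4,"dy":-1,"dz":0,"rx":0,"ry":0,"rz":0,"fingers":-1},{"dx":-4,"dy":-1,"dz":0,"rx":0,"ry":0,"rz":0,"fingers":-1},{"dx":-4,"dy":-1,"dz":0,"rx":0,"ry":0,"rz":0,"fingers":-1}]';python3 -m crank '[{"dx":-4,"dy":-1,"dz":0,"rx":0,"ry":0,"rz":0,"fingers":-1},{"dx":-4,"dy":0,"dz":0,"rx":0,"ry":0,"rz":0,"fingers":-1},{"dx":-4,"dy":0,"dz":0,"rx":0,"ry":0,"rz":0,"fingers":-1},{"dx":-2,"dy":0,"dz":0,"rx":0,"ry":0,"rz":0,"fingers":-1},{"dx":0,"dy":0,"dz":0,"rx":0,"ry":0,"rz":0,"fingers":-1}]'
python3 - <<'E'
from h import *
for nm in("side","top"):
    w,cc=cloud(nm,nm+"9")
    x,y,z=w[...,0],w[...,1],w[...,2]
    m=(z>.222)&(z<.245)&(x>.37)&(x<.585)&(y<0)&(y>-.13)
    q=w[m][:,:2]
    print(nm,m.sum())
    if m.sum()>9:
        vx,vy,x0,y0=cv2.fitLine(q.astype(np.float32),cv2.DIST_HUBER,0,.01,.01).ravel();print(vx,vy,x0,y0,q.min(0),q.max(0))
    for n,ce,h in(("beaker",(.464,-.36),(.07,.095)),("reagent",(.515,.038),(.03,.135)),("flask",(.439,.202),(.03,.135)),("wash",(.44,-.51),(.03,.19)),("jar_a",(.737,-.183),(.3,.325))):
        k=(z>h[0])&(z<h[1])&(np.hypot(x-ce[0],y-ce[1])<.06);
        if k.sum()>5: print(n,k.sum(),w[k].mean(0).round(3),np.round(cv2.minAreaRect((w[k][:,:2]*1000).astype(np.float32))[0],1))
E
```

```text
time: 13.25
ee_pos: [0.421, -0.2654, 0.2232]
orientation: [[-0.057, -0.0, -0.998], [0.998, 0.0, -0.057], [0.0, -1.0, 0.0]]
force: [1.4, -0.1, 0.2]
gripper_width: 0.008
time: 13.67
ee_pos: [0.4287, -0.4072, 0.2312]
orientation: [[-0.052, -0.002, -0.999], [0.999, 0.0, -0.052], [0.0, -1.0, 0.002]]
force: [-0.2, -0.5, -0.2]
gripper_width: 0.001
side 274
0.9999926 0.0038438125 0.4520403 -0.06839126 [ 0.38332884 -0.07646917] [ 0.53779667 -0.05881793]
beaker 209 [ 0.466 -0.362  0.078] [ 462.6 -361.2]
reagent 215 [0.498 0.02  0.061] [501.5  23.8]
flask 125 [0.433 0.176 0.05 ] [434.4 175.1]
wash 804 [ 0.425 -0.518  0.099] [ 436.7 -521.7]
top 345
0.9998787 0.015576727 0.481917 -0.06282661 [ 0.38827611 -0.0739813 ] [ 0.58397935 -0.05558494]
beaker 14 [ 0.438 -0.364  0.081] [ 438.5 -366.3]
reagent 280 [0.513 0.037 0.094] [514.7  38.1]
flask 348 [0.437 0.198 0.075] [439.4 202.3]
jar_a 261 [ 0.739 -0.183  0.315] [ 739.6 -182.8]
```

View pics/side9.png

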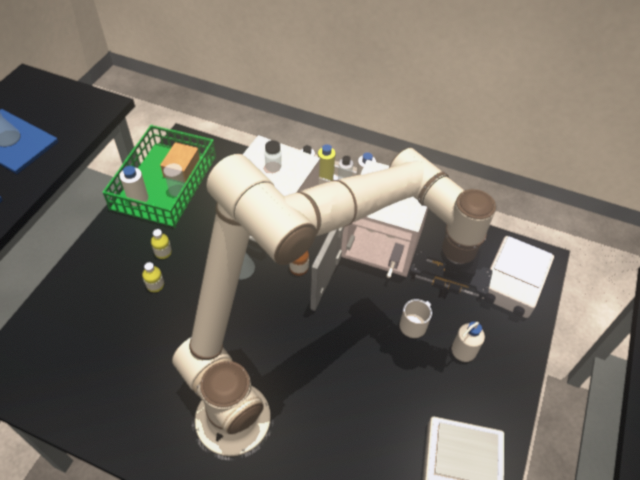

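View pics/top9.png

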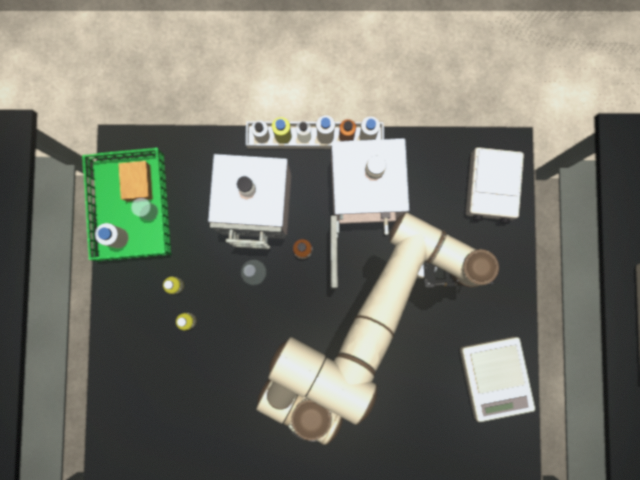

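```bash
python3 -c "
from workcell import bot
print(bot.sign_off())"
```

```text
the job is handed in; nothing more can be done
None
```

The cupboard door is open slightly past square and the job is handed in at about 13.8 s of the 64 s allowed; sign-off gave no verdict.

- **Beaker:** I pushed it right along the bench with the fingertips low. It stayed upright and ended at about (0.464, −0.361), 177 mm right of the cupboard's middle (150 mm needed). It is clear of the wash bottle.
- **Door:** I pressed it near its free edge to its stop, with about 9 N in the pressing direction. On release it sprang to 15.4° (0.27 rad). I then swung it open with the shut fingertips behind that edge. The two cameras put it at about 92–93°.
- **Other objects:** In the top view the reagent bottle, the flask and the jar on the cupboard measured within about 2 mm of where they started. The wash bottle was hidden in the top view at the end and I checked it only from the side. That reading, (0.437, −0.522), was about 11 mm from its first top-view reading. I put that down to seeing only one face of it, as the side-view readings of the reagent bottle and flask were off by 20–27 mm in the same way. The arm never went near the wash bottle at its height. The sample bottles and the drawer unit's jar I checked by eye only, and they look unmoved.
- **Arm:** The gripper ended above everything with about zero force, touching nothing.

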